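# Fit the matching heel block to a boot sole

### The arm

A 6-joint arm with a two-finger parallel gripper is mounted at the origin on the work surface. World frame = base frame: x ahead of the robot, y to its left, z up, the work surface at z = 0. Lengths are in mm, angles in rad, forces in N, time in s.
With the tool pointing down it reaches from about 275 to 750 mm from the base axis. Payload 10.2 kg.
Tool frame: the origin (TCP) lies midway between the tips of the shut fingers; the grasp point (between the pads) lies ctrl.hold_point_z behind it (ctrl.hold_point_z is the distance from the TCP to the grasp point, in mm); z points along the fingers, y is the line along which they close (so a half turn about z gives the same grasp; the last joint's range is limited). The gripper opens to 85 mm and grips with 20 to 120 N. Pads are 22 mm wide; open, the fingers measure 114 mm over their backs; the gripper's body (76 mm by 85 mm) begins 54 mm behind the grasp point. The pads swing forward as they close: fully open they stand 13 mm farther back than shut.
Start: joints at [-1.403, 0.313, 1.498, -0, 1.331, -0.223], TCP at [199.975, -485.429, 207.494] pointing down, gripper open.
Joint ranges: [-2.94, 2.94], [-0.97, 2.17], [0.19, 2.56], [-1.23, 4.37], [0.02, 3.11], [-2.88, 2.88]. Speed limits (rad/s): [2.39, 2.39, 3.01, 3.14, 3.14, 3.14].

### API

Orientations are given as a rotation vector (axis times angle).
In Python, from rig import readout, cams, job_done, boxes_of, cut_out, ctrl gives the robot as it stands. The module is installed in compiled form; this text tells all that it offers.
- The arm moves only by the tool apply_moves, never from a script. Its argument "commands" is a list of rows, each a list of 5 numbers: the opening, from -1 (shut) to 1 (fully open), then the shift along the tool's x, y, z in units of 0.3 m (1.0 is 0.3 m), then the turn about the tool's z in units of 0.5 rad (1.0 is 0.5 rad). A call has 1 to 20 rows; each row is the pose to reach, as a shift and turn from the pose commanded when the call began, along the tool's axes at that moment; what a row does not reach only later rows make up. A row lasts 1/8 s, in which the tool goes at most 62.5 mm and 10.7 degrees, less where a joint would pass 70% of its speed; a pose out of reach is approached as far as the arm can. A call with a number of a shift or a turn outside -1 to 1 is refused whole. A call with a gripper value outside its range is refused whole. The fingers move at their own pace and stop on an object; "newtons" is the grip in N (left out, the last holds). Time passes only in rows, so rows that repeat a pose let the fingers close. It gives the time, the measured TCP pose, the force, the opening and the grip force at its end, in the units of the state.
- readout.sense(): the state, without advancing time (a new reading comes with each control period).
- cams.snapshot(name): name is "scene" or "top"; returns a dict with "frame" (400x640x3 uint8, red, green, blue), "camera_matrix" (3x3 intrinsics, pixels), "rvec" (rotation vector, rad) and "tvec" (3), from world to camera coordinates, as OpenCV has them. Camera axes: x right, y down, z forward; pixel columns grow to the right and rows downward; lengths in mm; the calibration is good to about 2 mm. A picture is of the moment at which its call begins. There is no depth.
- job_done(): hands the job in; it is judged then, once.
Trained networks look in the newest picture that a camera, given by its name, has taken for a name from the list of things; names that differ only in an ending like _2 or _b are one class to them, and where a whole thing is asked for, a point or a joint stands for the part that bears it (a point fixed in the world has none). Each returns a list of dicts, best first, with "conf" (0 to 1); they miss things now and then, are a little off and sometimes report something else, mostly with a low value. They report only what shows in the picture. A call takes as long as a camera call. They do not tell look-alikes from the thing itself.
- boxes_of(camera, thing): "location" ([x, y, z] in mm, in world coordinates, good to about 4 mm: the middle of the surface that is visible of it).
- cut_out(camera, thing): "pixels" (400x640 bool, what is visible of it).
The state is a dict: "time": time; "qpos": joint angles; "qd": joint speeds; "joint_torque": joint torques, N m; "position": TCP position; "eef_rot": TCP orientation; "ft_force": force on the tool from outside, world axes, zero at the start; "moment": the same for the moment, N m; "opening": finger opening in mm; "gripper_force": force on a finger pad.
Only numpy, scipy, OpenCV 4.12 (cv2) and the standard library are available. Lean on these libraries where they do the work, as an engineer would, in place of code of your own. Each camera call takes 0.05 s, during which the arm holds its last target. There are 200 camera calls.

### The job

A boot sole lies under the raised clamp on the work board. From the loose black heel blocks pick the full-height one whose outline matches that sole's heel, set it on the sole's heel end flush all round with its straight edge towards the toe and its round edge to the back, then swing the clamp arm down until its pad rests on the block, and let go. Leave the other blocks, the second sole and the rest of the bench as they are.

Things in the scene. Friction and masses are not known exactly. Their poses are not given: they have to be found in the camera images.
- board: plywood work board 380 x 270 x 12 mm, fixed, turned by up to 0.2 rad. Origin: centre of its underside; +x runs from the soles' toes to their heels and on to the clamp pivot, +y to the left (yaw 0 = world axes). The clamp stands on two steel cheeks 44 mm apart over their outsides, top 80 mm above the bench, at x = +160, y = -65
- work_place (a point): point on the board's surface under the clamp pad (board x = +55, y = -65 mm); the sole to be worked on has its origin here, the other sole has its origin 130 mm to the +y side
- clamp_pivot (a point): the clamp's hinge axis (along board y), 66 mm above the bench, 105 mm behind (board +x of) work_place
- clamp_arm (a joint): clamp arm, a steel bar 18 mm wide, 12 mm thick: 0 = level, pointing to board -x, pad resting on a 24 mm heel block on the seat; positive = raised, 1.57 = upright; starts 1.6 to 1.9; stops at -0.12 and 2.05. Stiff hinge: stays where it is left, takes 1 to 4 N at the handle. Round rubber pad 30 mm across, 105 mm from the pivot, its face 20 mm under the bar's centre line
- clamp_handle (a point): centre of the clamp's cross-bar handle at the end of the arm, 175 mm from the pivot: round bar 16 mm thick, 90 mm long, parallel to the hinge axis; the 9 mm either side of its middle are taken up by the arm
- sole_large: tan fibre boot sole, fixed, tread up on the board, 10 mm thick, 262 mm long, 92 mm wide at the ball; under the clamp or waiting beside it. Origin: under its heel seat's centre, on the board's surface (seat surface 10 mm above); +x to the round back, -x to the toe. Heel seat: flat D-shaped end, 70 mm long, 66 mm wide, outline as heel_large; a thin dark line marks its straight front edge
- sole_medium: tan fibre boot sole, fixed, tread up on the board, 10 mm thick, 240 mm long, 82 mm wide at the ball; under the clamp or waiting beside it. Origin: under its heel seat's centre, on the board's surface (seat surface 10 mm above); +x to the round back, -x to the toe. Heel seat: flat D-shaped end, 60 mm long, 56 mm wide, outline as heel_medium; a thin dark line marks its straight front edge
- heel_large: loose black D-shaped heel block, flat on the bench: 66 mm wide (y) by 70 mm long (x) by 24 mm high, about 120 g (varies by 20%), with three tiny nail heads on top. Origin: centre of its underside; +x to the round back (half circle of 66 mm diameter), -x to the straight breast edge, z up. The straight parallel flanks run over the 37 mm next to the breast
- heel_medium: loose black D-shaped heel block, flat on the bench: 56 mm wide (y) by 60 mm long (x) by 24 mm high, about 85 g (varies by 20%), with three tiny nail heads on top. Origin: centre of its underside; +x to the round back (half circle of 56 mm diameter), -x to the straight breast edge, z up. The straight parallel flanks run over the 32 mm next to the breast
- heel_small: loose black D-shaped heel block, flat on the bench: 46 mm wide (y) by 50 mm long (x) by 24 mm high, about 60 g (varies by 20%), with three tiny nail heads on top. Origin: centre of its underside; +x to the round back (half circle of 46 mm diameter), -x to the straight breast edge, z up. The straight parallel flanks run over the 27 mm next to the breast
- heel_thin: loose black D-shaped heel block, flat on the bench: 56 mm wide (y) by 60 mm long (x) by 12 mm high, about 45 g (varies by 20%), with three tiny nail heads on top. Origin: centre of its underside; +x to the round back (half circle of 56 mm diameter), -x to the straight breast edge, z up. The straight parallel flanks run over the 32 mm next to the breast. Half-height: not a full heel
- sole_large_back (a point): middle of the back edge of sole_large's heel seat, on the seat surface (+35 mm along its x, 10 mm above its origin)
- heel_large_back (a point): middle of the back edge of heel_large, on its underside (+35 mm along its x)
- sole_large_breast (a point): middle of the breast edge of sole_large's heel seat, on the seat surface (-35 mm along its x, 10 mm above its origin)
- heel_large_breast (a point): middle of the breast edge of heel_large, on its underside (-35 mm along its x)
- sole_medium_back (a point): middle of the back edge of sole_medium's heel seat, on the seat surface (+30 mm along its x, 10 mm above its origin)
- heel_medium_back (a point): middle of the back edge of heel_medium, on its underside (+30 mm along its x)
- sole_medium_breast (a point): middle of the breast edge of sole_medium's heel seat, on the seat surface (-30 mm along its x, 10 mm above its origin)
- heel_medium_breast (a point): middle of the breast edge of heel_medium, on its underside (-30 mm along its x)
- tack_tin: small round aluminium tin, 36 mm across, 30 mm high, standing among the heel blocks; not to be disturbed. Origin: centre of its underside
- hammer: hammer lying beyond the heel blocks; not to be disturbed. Origin on the tool
- brush: brush lying at the right; not to be disturbed. Origin on the tool
- glue_jar: glass jar with green cap, 60 mm across, 95 mm high; not to be disturbed. Origin: centre of its underside
- beaker: clear plastic cup, 66 mm across, 85 mm high; not to be disturbed. Origin: centre of its underside
There are look-alikes about, which are no part of the job. What is shaped like the heel_large but orange is not meant.

How it is judged:
By the outcome, as a careful person would: the job done as asked, in the order asked, and still so for the second after the job is handed in, with the robot touching nothing.
It also fails if it takes over 61 s, if anything falls off the work surface, if the arm or the gripper's body presses on something with over 40 N, if the wrist force passes 120 N, or if a joint passes its speed limit or range.

## Working session

There is one attempt and no reset: what is moved stays moved. The work goes in short steps, Python scripts to look and compute and a tool call to move; the robot and the scene stay as the last step left them, time stands still between calls to the robot, and variables do not carry over. Pictures are saved under pics/ and viewed, at most 10 in all, crops included, and the job is handed in when it is done.

Besides the shell and the picture viewer there is one more tool, called after "Request:" as name([rows], argument=value, ...), one row to a line, values as JSON. apply_moves: Moves the arm, as the interface text tells. Its arguments: {"type":"object","properties":{"commands":{"type":"array"},"newtons":{"type":"number"}},"required":["commands"]}

```bash
mkdir -p pics; cat > h.py <<'E'
import numpy as np, cv2
from rig import readout, cams, job_done, boxes_of, cut_out, ctrl
def ray(s,uv):
    K=np.array(s["camera_matrix"],float);R=cv2.Rodrigues(np.array(s["rvec"],float))[0];t=np.array(s["tvec"],float).ravel()
    uv=np.atleast_2d(np.array(uv,float));d=(np.linalg.inv(K)@np.c_[uv,np.ones(len(uv))].T).T@R
    return -R.T@t,d
def atz(s,uv,z):
    c,d=ray(s,uv);return c+d*((z-c[2])/d[:,2])[:,None]
def proj(s,P):
    return cv2.projectPoints(np.atleast_2d(np.array(P,float)),np.array(s["rvec"],float),np.array(s["tvec"],float),np.array(s["camera_matrix"],float),None)[0][:,0]
E
python3 - <<'E'
from h import *
for n in("scene","top"):
    s=cams.snapshot(n);cv2.imwrite(f"pics/{n}0.png",s["frame"][:,:,::-1])
    print(n,ray(s,[320,200])[0].round())
    for t in["heel_large","heel_medium","heel_small","heel_thin","sole_large","sole_medium","clamp_handle","board","tack_tin","glue_jar","beaker","hammer","brush"]:
        print(t,[(np.round(b["location"]).tolist(),round(b["conf"],2)) for b in boxes_of(n,t)][:5])
print(readout.sense(),ctrl.hold_point_z)
E
```

```text
scene [1007. -665.  902.]
heel_large [([342.0, -137.0, 21.0], 0.86), ([462.0, -144.0, 24.0], 0.85), ([406.0, 122.0, 23.0], 0.72), ([584.0, -31.0, 24.0], 0.59), ([756.0, -263.0, 24.0], 0.51)]
heel_medium [([461.0, -301.0, 24.0], 0.73)]
heel_small [([602.0, -144.0, 23.0], 0.68), ([414.0, 252.0, 24.0], 0.46)]
heel_thin [([609.0, -310.0, 14.0], 0.77)]
sole_large [([414.0, 124.0, 18.0], 0.66)]
sole_medium [([418.0, 253.0, 22.0], 0.89), ([538.0, -224.0, 30.0], 0.37), ([458.0, -302.0, 23.0], 0.27)]
clamp_handle [([651.0, 117.0, 192.0], 0.82)]
board [([541.0, 161.0, 13.0], 0.85), ([654.0, 120.0, 189.0], 0.55)]
tack_tin [([534.0, -224.0, 30.0], 0.45)]
glue_jar [([756.0, -67.0, 70.0], 0.74), ([609.0, -316.0, 9.0], 0.63)]
beaker [([775.0, 94.0, 61.0], 0.97)]
hammer [([759.0, -260.0, 24.0], 0.86)]
brush [([433.0, -469.0, 13.0], 0.71)]
top [ 333.  -72. 1395.]
heel_large [([580.0, -23.0, 24.0], 0.79), ([336.0, -128.0, 28.0], 0.61), ([452.0, -141.0, 21.0], 0.57), ([391.0, 130.0, 23.0], 0.36)]
heel_medium [([453.0, -295.0, 26.0], 0.83), ([394.0, 130.0, 18.0], 0.36)]
heel_small [([594.0, -135.0, 25.0
[... 621 characters left out ...]
rray([-1.40345221e+00,  3.12866972e-01,  1.49770058e+00, -3.10570036e-05,
        1.33099142e+00, -2.23377296e-01]), 'qd': array([-7.93194118e-05,  4.22869647e-04, -4.06145301e-05,  4.63206010e-04,
        7.46979538e-04,  4.48438694e-04]), 'joint_torque': array([ 1.27428786e-03, -4.12164009e+01, -2.59900725e+01, -5.96955897e-05,
        4.83713302e-04, -2.29070480e-05]), 'position': array([ 199.94193584, -485.44230417,  207.51086749]), 'eef_rot': array([ 3.08179792e+00,  6.09852199e-01, -4.88516709e-05]), 'ft_force': array([-0.02127752, -0.1440937 , -0.02058335]), 'moment': array([ 0.02579138, -0.0027767 ,  0.00576985]), 'gripper_force': 0.0, 'opening': 85.39563961092063} 18.700000000000003
```

View pics/scene0.png

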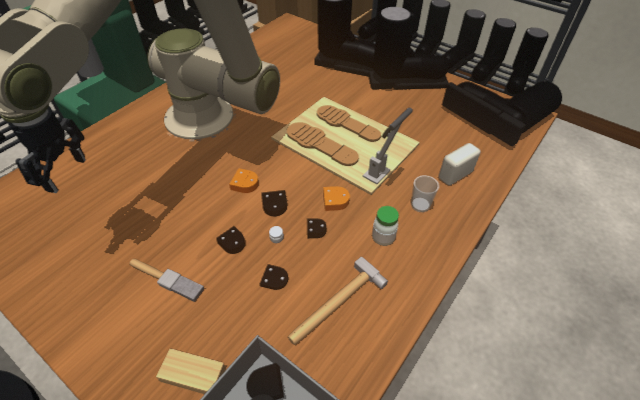

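View pics/top0.png

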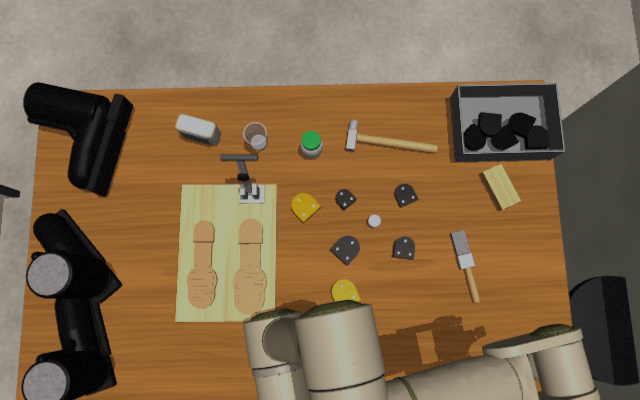

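```bash
cat >> h.py <<'E'
from scipy.optimize import minimize
U=6
def D(L,W,n=24):
    r=W/2;a=np.linspace(-np.pi/2,np.pi/2,n);return np.r_[[[-L/2,-r]],np.c_[L/2-r+r*np.cos(a),r*np.sin(a)],[[-L/2,r]]]
def place(o,p): 
    c,s_=np.cos(p[2]),np.sin(p[2]);return o@np.array([[c,s_],[-s_,c]])+p[:2]
def rend(s,o,p,zs):
    q=place(o,p);P=np.vstack([np.c_[q,np.full(len(q),z)] for z in zs])
    uv=proj(s,P)*U+U/2-.5
    h=cv2.convexHull(uv.astype(np.float32))
    m=np.zeros((400*U,640*U),np.uint8);cv2.fillPoly(m,[np.round(h*16).astype(np.int32)],1,shift=4);return m
def fit(s,gray,o,p0,zs,win=None):
    """gray: soft mask 0..1 at 400x640"""
    u,v=np.clip(proj(s,[[p0[0],p0[1],zs[-1]]])[0].astype(int),0,None);R=win or 45
    big=cv2.resize(gray.astype(np.float32),None,fx=U,fy=U,interpolation=cv2.INTER_LINEAR)
    sl=np.s_[max(0,v-R)*U:(v+R)*U,max(0,u-R)*U:(u+R)*U];B=big[sl]
    def c(p):
        m=rend(s,o,p,zs)[sl];return np.abs(m-B).sum()/m.sum()
    best=None
    for a in (p0[2],) if len(p0)>3 else p0[2]+np.arange(0,6.28,.52):
        x0=np.array([p0[0],p0[1],a]);v0=c(x0)
        if best is None or v0<best[0]: best=(v0,x0)
    x0=best[1]
    for st in(8,3):
        r=minimize(c,x0,method="Nelder-Mead",options=dict(initial_simplex=x0+np.vstack([np.zeros(3),np.diag([st,st,.03*st])]),xatol=.02,fatol=1e-5,maxiter=150));x0=r.x
    return r.x,r.fun
E
cat > m1.py <<'E'
from h import *
for n,c0 in(("top",(452,-141)),("scene",(460,-144))):
    s=cams.snapshot(n);f=s["frame"].astype(float)
    g=np.clip((120-f.max(2))/50,0,1)
    u,v=proj(s,[[*c0,24]])[0].astype(int); print(n,f[v-1:v+2,u-1:u+2].mean((0,1)),f[v-16 if n=="top" else v-16,u+16])
    k=np.zeros((400,640),np.uint8);cv2.circle(k,(u,v),20,1,-1);g=g*k
    for nm,L,W in(("large",70,66),("med",60,56)):
        print(nm,*fit(s,g,D(L,W),(*c0,0.),(0,24)))
    # board
    b=boxes_of(n,"board");m=cut_out(n,"board")[0]["pixels"].astype(np.uint8)
    m=cv2.morphologyEx(m,cv2.MORPH_OPEN,np.ones((9,9)))
    h=cv2.convexHull(np.argwhere(m)[:,::-1].astype(np.int32));hm=np.zeros((400,640),np.uint8);cv2.fillPoly(hm,[h],1)
    o=np.array([[-190,-135],[190,-135],[190,135],[-190,135]])
    p,e=fit(s,hm,o,(470,185,0,1),(12,),130);print("board",p,e)
    wp=place(np.array([[55,-65],[160,-65]]),p);print("work",wp)
    # sole
    q=cv2.cvtColor(s["frame"],cv2.COLOR_RGB2BGR)
    for oo,z in((o,12),(place(D(70,66),[55,-65,0]),22),(place(D(60,56),[55,-65,0]),22),(place(D(60,56),[55,65,0]),22)):
        pass
    big=cv2.resize(q,None,fx=4,fy=4,interpolation=cv2.INTER_CUBIC)
    for oo,z in((o,12),(place(D(70,66),[55,-65,0]),22),(place(D(60,56),[55,65,0]),22)):
        w=place(oo,p);uv=proj(s,np.c_[w,np.full(len(w),z)])*4+1.5
        cv2.polylines(big,[np.round(uv*16).astype(np.int32)],True,(255,0,0),1,shift=4)
    u,v=proj(s,[[*place(np.array([[30,0]]),p)[0],12]])[0].astype(int)*4
    cv2.imwrite(f"pics/b_{n}.png",big[max(0,v-300):v+300,max(0,u-400):u+400])
E
python3 m1.py
```

```text
top [63.88888889 61.88888889 59.44444444] [150.  99.  47.]
large [ 454.04628641 -139.94055501    3.90592778] 0.19860447673766135
med [ 452.61801399 -139.74149817    3.07415903] 0.4154119827192072
board [ 4.62565358e+02  1.91495769e+02 -1.55356357e-02] 0.04262397197295671
work [[516.54894533 125.64918712]
 [621.5362744  124.01801099]]
scene [50.55555556 35.22222222 24.22222222] [172. 113.  67.]
large [ 459.83747917 -139.60548436    5.50959984] 0.0969592895924516
med [ 459.78036772 -143.7902264     5.1580559 ] 0.24880834749310482
board [ 4.63840534e+02  1.81981130e+02 -1.02998615e-02] 0.09569230319221897
work [[518.16813713 116.41809544]
 [623.1625676  115.3366291 ]]
```

View pics/b_top.png

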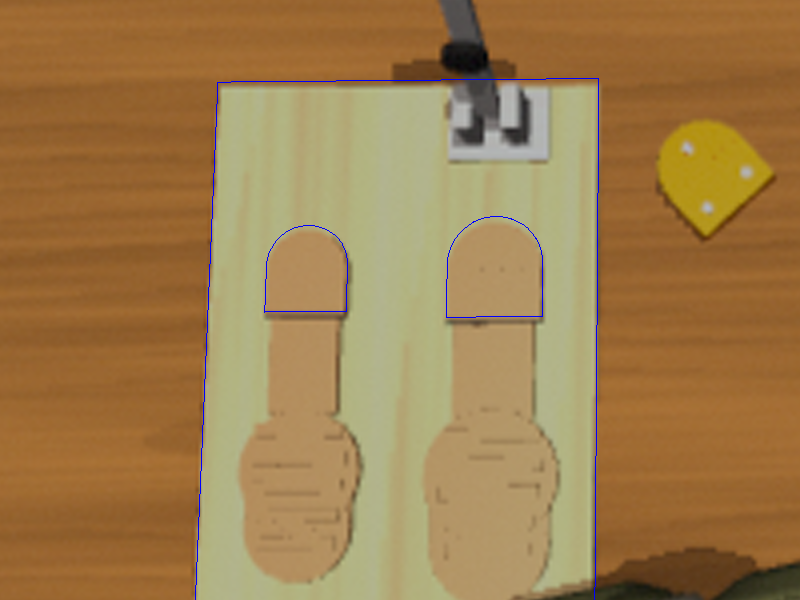

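```bash
cat > m2.py <<'E'
from h import *
import sys
o=np.array([[-190,-135],[190,-135],[190,135],[-190,135]])
def block(n,c0,L=70,W=66,zs=(0,24)):
    s=cams.snapshot(n);f=s["frame"].astype(float);u,v=proj(s,[[*c0,12]])[0].astype(int)
    g=np.clip((150-f.max(2))/90,0,1); k=np.zeros((400,640),np.uint8);cv2.circle(k,(u,v),19,1,-1)
    lab=cv2.connectedComponents((g*k>.5).astype(np.uint8))[1]; m=cv2.dilate((lab==lab[v,u]).astype(np.uint8),np.ones((3,3)))
    return s,sorted([fit(s,g*m,D(L,W),(*c0,a,1),zs,30) for a in np.arange(0,6.2,1.047)],key=lambda r:r[1])
def sole(n,c0,L=70,W=66,yaw=0.):
    s=cams.snapshot(n);f=s["frame"].astype(float);g=f[...,0]-f[...,1]
    u,v=proj(s,[[*c0,22]])[0].astype(int);t=np.median(g[v-3:v+4,u-3:u+4])
    q=proj(s,np.array([[c0[0]+48,c0[1]+52*k,22] for k in(-1,-.9,.9,1)]))
    w=proj(s,[[c0[0]+x,c0[1]+y,22] for x,y in((-28,-48),(46,-48),(46,48),(-28,48))])
    bg=np.median([g[int(b),int(a)] for a,b in proj(s,[[c0[0]+x,c0[1]+y,22] for x,y in((0,44),(0,-44),(-20,44),(-20,-44))])])
    G=np.clip((g-bg)/(t-bg),0,1)
    big=cv2.resize(G.astype(np.float32),None,fx=U,fy=U,interpolation=cv2.INTER_LINEAR)
    wm=np.zeros(big.shape,np.uint8);cv2.fillPoly(wm,[np.round((w*U+U/2)).astype(np.int32)],1);ok=wm>0
    def c(p): return np.abs(rend(s,D(L,W),p,(22,))[ok]-big[ok]).sum()/1000
    x0=np.array([*c0,yaw]);r=minimize(c,x0,method="Nelder-Mead",options=dict(initial_simplex=x0+np.vstack([np.zeros(3),np.diag([5,5,.1])]),xatol=.02,maxiter=150))
    return s,r.x,r.fun,t,bg
if __name__=="__main__":
    tiles=[]
    for n in("top","scene"):
        s,rs=block(n,(456,-140))
        print(n,[(r[0].round(2).tolist(),round(r[1],3)) for r in rs[:3]])
        s2,p,e,t,bg=sole(n,(515,122));print(" sole",p.round(3),e,t,bg)
        big=cv2.resize(s["frame"][:,:,::-1],None,fx=6,fy=6,interpolation=cv2.INTER_CUBIC)
        for pp,z in((rs[0][0],24),(rs[0][0],0),(p,22)):
            w=place(D(70,66),pp);uv=proj(s,np.c_[w,np.full(len(w),z)])*6+2.5
            cv2.polylines(big,[np.round(uv*16).astype(np.int32)],True,(255,0,0),1,shift=4)
        for pp in(rs[0][0],p):
            u,v=(proj(s,[[*pp[:2],20]])[0]*6).astype(int);tiles.append(big[v-145:v+145,u-195:u+195])
    cv2.imwrite("pics/c.png",np.vstack([np.hstack(tiles[:2]),np.hstack(tiles[2:])]))
E
python3 m2.py
```

```text
top [([457.76, -139.67, 5.51], np.float64(0.158)), ([457.78, -135.56, 0.87], np.float64(0.232)), ([457.73, -135.41, 0.88], np.float64(0.233))]
 sole [5.12437e+02 1.25613e+02 8.00000e-03] 1.9916183948516846 32.0 -1.5
scene [([459.57, -139.61, 5.53], np.float64(0.099)), ([459.39, -136.91, 0.85], np.float64(0.154)), ([459.42, -136.85, 0.83], np.float64(0.154))]
 sole [ 5.15290e+02  1.25026e+02 -5.40000e-02] 1.9387023448944092 49.0 7.0
```

View pics/c.png

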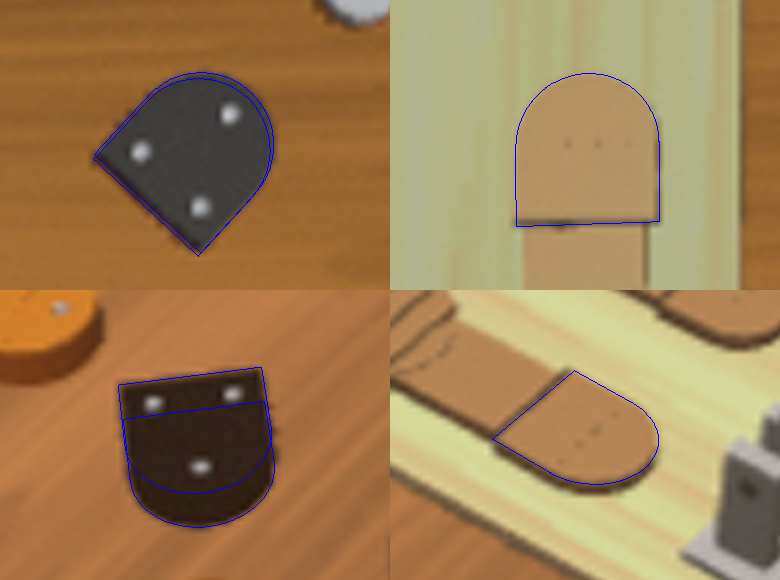

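```bash
cat > go.py <<'E'
import sys,numpy as np
from rig import readout
from scipy.spatial.transform import Rotation as R
def go(x,y,z,phi):
    s=readout.sense();M=R.from_rotvec(s["eef_rot"]);d=M.inv().apply(np.array([x,y,z])-s["position"])/300
    f=np.arctan2(*M.as_matrix()[[1,0],0]);t=(f-phi+np.pi/2)%np.pi-np.pi/2
    print("t",round(s["time"],2),"shift",d.round(4),"turn",round(t/.5,4),"pos",s["position"].round(1),"phi",round(f,4),"tilt",M.as_matrix()[2,:2].round(4),"q",s["qpos"].round(2),"F",s["ft_force"].round(1),"op",round(s["opening"],1))
if __name__=="__main__": go(*map(float,sys.argv[1:5]))
E
python3 go.py 447.7 -129.3 90 -0.763
```

```text
t 1.9 shift [ 1.2156 -0.783   0.3917] turn 2.3077 pos [ 200.  -485.4  207.5] phi 0.3908 tilt [0. 0.] q [-1.4   0.31  1.5   0.    1.33 -0.22] F [-1.1 -0.4 -0.6] op 85.3
```

Request:
apply_moves([
  [1,0.608,-0.391,0,1],
  [1,0.608,-0.391,0,1],
  [1,0.608,-0.391,0,1],
  [1,0.608,-0.391,0,1],
  [1,0.608,-0.391,0,1],
], newtons=40)

```text
time: 2.52
position: [324.9, -306.0, 207.8]
eef_rot: [3.137, -0.166, 0.001]
ft_force: [-0.5, -0.8, 0.6]
opening: 85.4
gripper_force: 0.0
```

```bash
python3 go.py 447.7 -129.3 90 -0.763
```

```text
t 2.52 shift [ 0.3446 -0.6289  0.3926] turn 1.3142 pos [ 324.9 -306.   207.8] phi -0.1059 tilt [0.0004 0.0003] q [-1.02  0.14  1.72  0.    1.29  0.66] F [-0.5 -0.8  0.6] op 85.4
```

Request:
apply_moves([
  [1,0.345,-0.629,0.2,1],
  [1,0.345,-0.629,0.2,1],
  [1,0.345,-0.629,0.39,1],
  [1,0.345,-0.629,0.39,1],
  [1,0.345,-0.629,0.39,1],
  [1,0.345,-0.629,0.39,1],
])

```text
time: 3.28
position: [447.2, -131.0, 89.7]
eef_rot: [-2.997, 0.94, 0.003]
ft_force: [0.4, 0.0, 0.7]
opening: 85.1
gripper_force: 0.0
```

```bash
python3 go.py 447.7 -129.3 -3 -0.763; python3 - <<'E'
from h import *
t=[]
for n in("top","scene"):
    s=cams.snapshot(n);u,v=proj(s,[[455,-135,30]])[0].astype(int)
    t.append(cv2.resize(s["frame"][v-40:v+40,u-40:u+40,::-1],None,fx=5,fy=5,interpolation=cv2.INTER_CUBIC))
cv2.imwrite("pics/d.png",np.hstack(t))
E
```

```text
t 3.27 shift [-0.0014 -0.0058  0.3091] turn 0.3102 pos [ 447.2 -131.    89.7] phi -0.6079 tilt [-0.0019  0.0003] q [-0.54  0.32  1.82 -0.    1.    1.64] F [0.4 0.  0.7] op 85.1
```

View pics/d.png

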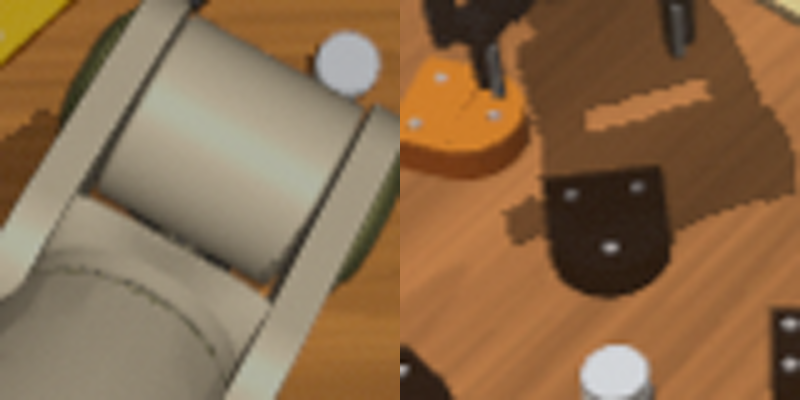

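Request:
apply_moves([
  [1,-0.001,-0.006,0.0,0.31],
  [1,-0.001,-0.006,0.1,0.31],
  [1,-0.001,-0.006,0.2,0.31],
  [1,-0.001,-0.006,0.25,0.31],
  [1,-0.001,-0.006,0.28,0.31],
  [1,-0.001,-0.006,0.3,0.31],
  [1,-0.001,-0.006,0.3,0.31],
])

```text
time: 4.25
position: [448.3, -129.7, 0.7]
eef_rot: [2.915, -1.172, 0.001]
ft_force: [-0.3, 0.5, -0.7]
opening: 85.4
gripper_force: 0.0
```

```bash
python3 go.py 447.7 -129.3 -3 -0.763;
```

```text
t 4.25 shift [-0.0024  0.0004  0.0124] turn -0.0026 pos [ 448.3 -129.7    0.7] phi -0.7643 tilt [ 0.0003 -0.0001] q [-0.53  0.48  1.89  0.    0.77  1.8 ] F [-0.3  0.5 -0.7] op 85.4
```

Request:
apply_moves([
  [1,0,0,0.008,0],
  [-1,0,0,0.008,0],
  [-1,0,0,0.008,0],
  [-1,0,0,0.008,0],
  [-1,0,0,0.008,0],
  [-1,0,0,0.008,0],
  [-1,0,0,0.008,0],
], newtons=40)

```text
time: 5.12
position: [450.2, -130.9, 0.2]
eef_rot: [2.914, -1.171, 0.009]
ft_force: [-1.5, -1.4, 19.2]
opening: 0.4
gripper_force: 9.6
```

```bash
python3 - <<'E'
from h import *
t=[]
for n in("top","scene"):
    s=cams.snapshot(n);u,v=proj(s,[[455,-135,30]])[0].astype(int)
    t.append(cv2.resize(s["frame"][v-50:v+50,u-50:u+50,::-1],None,fx=4,fy=4,interpolation=cv2.INTER_CUBIC))
    print([(np.round(b["location"]).tolist(),round(b["conf"],2)) for b in boxes_of(n,"heel_large")][:5])
cv2.imwrite("pics/e.png",np.hstack(t))
E
```

```text
[([579.0, -25.0, 24.0], 0.65), ([420.0, 122.0, 20.0], 0.31)]
[([336.0, -142.0, 22.0], 0.96), ([464.0, -146.0, 23.0], 0.76), ([778.0, 92.0, 62.0], 0.67), ([582.0, -32.0, 26.0], 0.57)]
```

View pics/e.png

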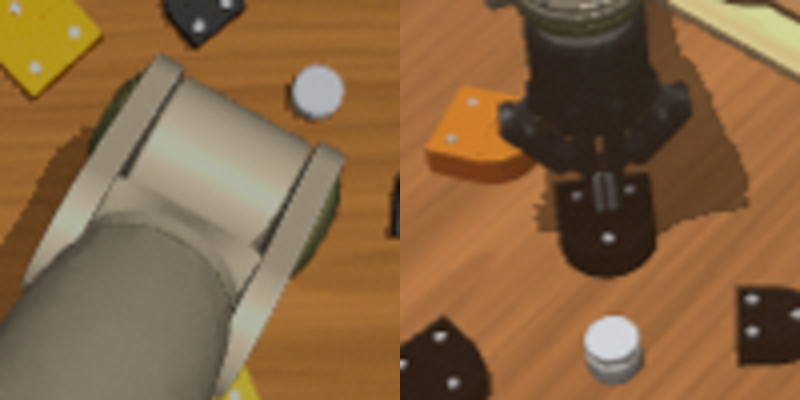

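```bash
python3 - <<'E'
from h import *
from m2 import block
s,rs=block("scene",(459,-140))
u,v=proj(s,[[455,-135,30]])[0].astype(int)
for z in(0,24,50): print(z,proj(s,[[450.2,-130.9,z]])[0]-[u,v])
print([(r[0].round(2).tolist(),round(r[1],3)) for r in rs[:2]])
cv2.imwrite("pics/f.png",cv2.resize(s["frame"][v-35:v+25,u-40:u+40,::-1],None,fx=9,fy=9,interpolation=cv2.INTER_CUBIC))
import rig;print(vars(ctrl) if hasattr(ctrl,'__dict__') else dir(ctrl))
E
```

```text
0 [1.3187942  5.53505778]
24 [ 0.64711855 -0.1580983 ]
50 [-0.10441182 -6.52810687]
[([455.94, -136.72, 4.97], np.float64(0.419)), ([455.83, -135.57, 4.95], np.float64(0.422))]
{}
```

View pics/f.png

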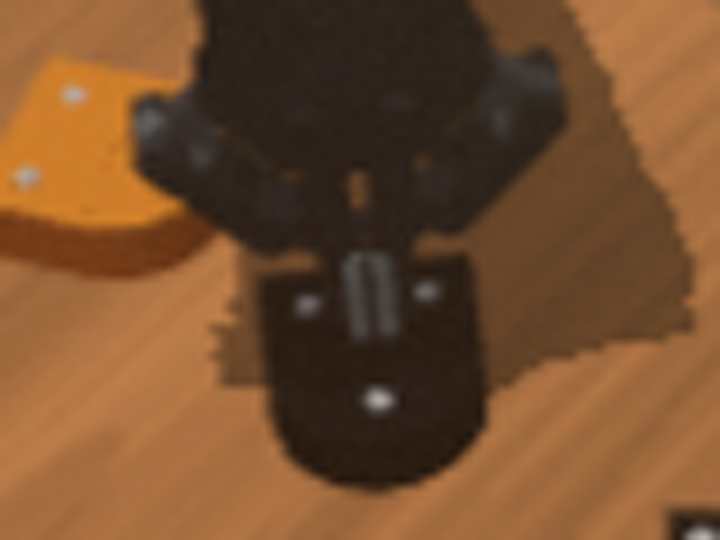

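Request:
apply_moves([
  [-1,0,0,-0.1,0],
  [-1,0,0,-0.2,0],
  [-1,0,0,-0.2,0],
  [-1,0,0,-0.2,0],
])

```text
time: 5.88
position: [447.8, -129.3, 57.5]
eef_rot: [-2.915, 1.171, 0.001]
ft_force: [-0.1, 0.5, -0.6]
opening: -0.2
gripper_force: 0.0
```

```bash
python3 go.py 447.7 -129.3 0 -0.763; python3 - <<'E'
from h import *
from m2 import block
s,rs=block("scene",(459,-140))
p=readout.sense()["position"];u,v=proj(s,[p])[0].astype(int)
print([(r[0].round(2).tolist(),round(r[1],3)) for r in rs[:2]])
img=cv2.resize(s["frame"][v-40:v+35,u-40:u+40,::-1],None,fx=8,fy=8,interpolation=cv2.INTER_CUBIC)
for z,c in((0,(0,0,255)),(18.7,(0,255,0)),(24,(255,0,0))):
    q=(proj(s,[p+[0,0,z]])[0]-[u-40,v-40])*8+4;cv2.circle(img,tuple(q.astype(int)),3,c,-1)
cv2.imwrite("pics/g.png",img)
E
```

```text
t 5.88 shift [-0.0002  0.0002  0.1916] turn -0.0024 pos [ 447.8 -129.3   57.5] phi -0.7642 tilt [-0.0009  0.0002] q [-0.53  0.37  1.85  0.    0.92  1.8 ] F [-0.1  0.5 -0.6] op -0.2
[([458.75, -138.69, 5.51], np.float64(0.188)), ([458.64, -138.61, -0.77], np.float64(0.19))]
```

View pics/g.png

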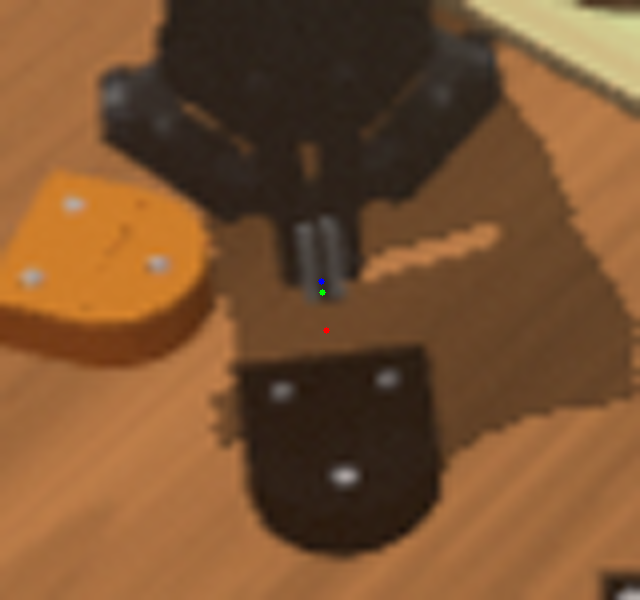

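Request:
apply_moves([
  [1,0,0,0,0],
  [1,0,0,0,0],
  [1,0,0,0,0],
  [1,0,0,0,0],
  [1,0,0,0,0],
  [1,0,0,0.1,0],
  [1,0,0,0.18,0],
  [1,0,0,0.23,0],
  [1,0,0,0.265,0],
  [1,0,0,0.265,0],
  [1,0,0,0.265,0],
])

```text
time: 7.3
position: [448.6, -129.8, -20.8]
eef_rot: [2.915, -1.171, 0.002]
ft_force: [-0.1, 0.4, 0.6]
opening: 85.4
gripper_force: 0.0
```

Request:
apply_moves([
  [-1,0,0,0.003,0],
  [-1,0,0,0.003,0],
  [-1,0,0,0.003,0],
  [-1,0,0,0.003,0],
  [-1,0,0,0.003,0],
  [-1,0,0,0.003,0],
], newtons=40)

```text
time: 8.05
position: [448.5, -129.7, -21.7]
eef_rot: [2.915, -1.171, 0.001]
ft_force: [-1.8, -0.1, 6.0]
opening: 65.2
gripper_force: 44.7
```

```bash
python3 go.py 447.7 -129.3 80 -0.763
```

```text
t 8.05 shift [-0.0025  0.0008 -0.339 ] turn -0.0025 pos [ 448.5 -129.7  -21.7] phi -0.7643 tilt [ 0.0009 -0.0002] q [-0.53  0.52  1.9   0.    0.72  1.8 ] F [-1.8 -0.1  6. ] op 65.2
```

Request:
apply_moves([
  [-1,0,0,-0.06,0],
  [-1,0,0,-0.16,0],
  [-1,0,0,-0.3,0],
  [-1,0,0,-0.3,0],
  [-1,0,0,-0.3,0],
])

```text
time: 8.68
position: [447.8, -129.3, 67.1]
eef_rot: [-2.915, 1.171, 0.001]
ft_force: [-1.3, 0.6, -1.4]
opening: 65.2
gripper_force: 45.1
```

```bash
python3 go.py 500.1 125.5 68 -0.013
```

```text
t 8.68 shift [-0.4618 -0.7339 -0.0027] turn -1.5024 pos [ 447.8 -129.3   67.1] phi -0.7642 tilt [-0.0009  0.0002] q [-0.53  0.36  1.84  0.    0.94  1.8 ] F [-1.3  0.6 -1.4] op 65.2
```

Request:
apply_moves([
  [-1,-0.08,-0.12,0,-0.2],
  [-1,-0.17,-0.27,0,-0.5],
  [-1,-0.26,-0.41,0,-0.8],
  [-1,-0.35,-0.55,0,-1],
  [-1,-0.42,-0.67,0,-1],
  [-1,-0.46,-0.734,0,-1],
  [-1,-0.46,-0.734,0,-1],
])

```text
time: 9.55
position: [500.2, 126.0, 66.3]
eef_rot: [3.114, -0.41, -0.004]
ft_force: [-0.7, -0.4, -0.9]
opening: 64.7
gripper_force: 45.0
```

Request:
apply_moves([
  [-1,0,0,0,-0.25],
  [-1,0,0,0,-0.5],
  [-1,0,0,0,-0.5],
  [-1,0,0,0,-0.5],
])

```text
time: 10.05
position: [500.7, 124.4, 67.3]
eef_rot: [3.141, -0.027, -0.001]
ft_force: [0.3, -0.2, -0.6]
opening: 65.1
gripper_force: 45.0
```

```bash
python3 go.py 500.1 125.5 10 -0.013;  python3 - <<'E'
from h import *
t=[]
for n in("top","scene"):
    s=cams.snapshot(n);u,v=proj(s,[[514,125,40]])[0].astype(int)
    t.append(cv2.resize(s["frame"][v-45:v+45,u-35:u+35,::-1],None,fx=5.5,fy=5.5,interpolation=cv2.INTER_CUBIC))
cv2.imwrite("pics/i.png",np.hstack(t))
E
```

```text
t 10.05 shift [-0.0019 -0.0038  0.1911] turn -0.0085 pos [500.7 124.4  67.3] phi -0.0172 tilt [-0.0008  0.0001] q [ 0.02  0.45  1.7  -0.    0.99  1.6 ] F [ 0.3 -0.2 -0.6] op 65.1
```

View pics/i.png

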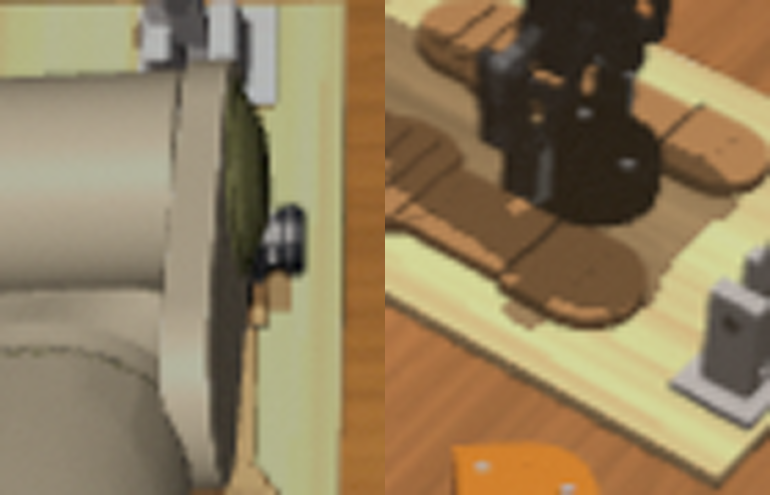

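Request:
apply_moves([
  [-1,-0.002,-0.003,0.08,0],
  [-1,-0.002,-0.003,0.15,0],
  [-1,-0.002,-0.003,0.19,0],
  [-1,-0.002,-0.003,0.21,0],
  [-1,-0.002,-0.003,0.217,0],
  [-1,-0.002,-0.003,0.217,0],
])

```text
time: 10.9
position: [500.6, 125.8, 3.0]
eef_rot: [-3.141, 0.022, -0.001]
ft_force: [-0.7, -0.4, -0.9]
opening: 65.0
gripper_force: 45.1
```

```bash
python3 go.py 500.1 125.5 0.3 -0.013; cat > m3.py <<'E'
from h import *
# board yaw & sole from clean first pictures
for n in("top","scene"):
    s=cams.snapshot(n);f=cv2.imread(f"pics/{n}0.png")[:,:,::-1].astype(float)
    # dark-line/edges: soles' lateral symmetric -> fit both soles' tan hull axis
    sat=(f.max(2)-f.min(2))
    b=np.array([[-190,-135],[190,-135],[190,135],[-190,135]])
    for p in ((458,190,-.015),):
        # edge sampling along the two long sides and back edge, gradient of G channel
        g=cv2.GaussianBlur(f[...,1],(0,0),.8)
        def samp(P):
            uv=proj(s,P).astype(np.float32);return cv2.remap(g.astype(np.float32),uv[:,:1],uv[:,1:],cv2.INTER_LINEAR)[:,0]
        xs=np.linspace(-100,180,57);d=np.arange(-14,14.1,.5);res={}
        for sd in(-135,135):
            pts=[]
            for x in xs:
                y=sd+np.sign(sd)*d
                w=place(np.c_[np.full(len(d),x),y],p);v=samp(np.c_[w,np.full(len(d),12)]);k=np.argmin(np.gradient(v));pts.append((x,y[k]))
            pts=np.array(pts);m=np.ones(len(pts),bool)
            for _ in range(4):
                c=np.polyfit(*pts[m].T,1);r=pts[:,1]-np.polyval(c,pts[:,0]);m=abs(r)<max(1,1.5*np.median(abs(r)))
            print(n,sd,"slope",c[0].round(4),"yaw",(p[2]+c[0]).round(4),"off",np.polyval(c,0).round(2),m.sum())
E
python3 m3.py
```

```text
t 10.9 shift [-0.0017  0.0012  0.0089] turn -0.0026 pos [500.6 125.8   3. ] phi -0.0143 tilt [ 0.0007 -0.0001] q [0.02 0.55 1.74 0.   0.85 1.6 ] F [-0.7 -0.4 -0.9] op 65.0
top -135 slope 0.0051 yaw -0.0099 off -132.55 40
top 135 slope -0.0059 yaw -0.0209 off 136.05 42
scene -135 slope -0.0046 yaw -0.0196 off -132.85 47
scene 135 slope -0.0039 yaw -0.0189 off 136.15 39
```

Request:
apply_moves([
  [-1,-0.0015,0.001,0.006,0],
  [-1,-0.0015,0.001,0.009,0],
  [-1,-0.0015,0.001,0.01,0],
  [-1,-0.0015,0.001,0.01,0],
])

```text
time: 11.5
position: [499.9, 125.5, 0.3]
eef_rot: [3.141, -0.022, 0.0]
ft_force: [-3.2, -1.4, 8.8]
opening: 64.4
gripper_force: 46.2
```

Request:
apply_moves([
  [1,0,0,0,0],
  [1,0,0,0,0],
  [1,0,0,0,0],
  [1,0,0,-0.05,0],
  [1,0,0,-0.15,0],
  [1,0,0,-0.3,0],
  [1,0,0.1,-0.45,0],
  [1,0,0.3,-0.5,0],
  [1,0,0.5,-0.5,0],
  [1,0,0.7,-0.5,0],
  [1,0,0.85,-0.5,0],
  [1,0,0.85,-0.5,0],
])

```text
time: 13.0
position: [496.1, -132.0, 150.5]
eef_rot: [3.141, -0.028, 0.001]
ft_force: [-0.2, 1.0, -0.2]
opening: 85.3
gripper_force: 0.0
```

```bash
cat > m4.py <<'E'
from h import *
from m2 import sole
for n in("top","scene"):
    s=cams.snapshot(n);f=s["frame"].astype(float);c0=(514,125.5)
    u,v=proj(s,[[*c0,34]])[0].astype(int);k=np.zeros((400,640),np.uint8);cv2.circle(k,(u,v),21,1,-1)
    g=np.clip((150-f.max(2))/90,0,1);g[:]=g*k
    lab=cv2.connectedComponents((g>.5).astype(np.uint8))[1];m=cv2.dilate((lab==lab[v,u]).astype(np.uint8),np.ones((3,3)))
    for zs in((22,46),):
        print(n,zs,*[x.round(3) for x in fit(s,g*m,D(70,66),(*c0,-.015,1),zs,30)])
    big=cv2.resize(s["frame"][:,:,::-1],None,fx=7,fy=7,interpolation=cv2.INTER_CUBIC)
    u,v=(proj(s,[[*c0,30]])[0]*7).astype(int);globals()[n]=big[v-250:v+250,u-200:u+200]
cv2.imwrite("pics/j.png",np.hstack([top,scene]))
E
python3 m4.py; python3 go.py 500 125 200 -.016
```

```text
top (22, 46) [ 5.13308e+02  1.24822e+02 -1.00000e-03] 0.096
scene (22, 46) [ 5.17482e+02  1.21290e+02 -4.10000e-02] 0.122
t 13.1 shift [ 3.000e-04 -8.477e-01 -1.659e-01] turn 0.0024 pos [ 496.2 -129.3  150.2] phi -0.0148 tilt [ 0.0005 -0.    ] q [-0.48  0.34  1.62  0.    1.18  1.1 ] F [ 0.6  0.3 -0.8] op 85.5
```

View pics/j.png

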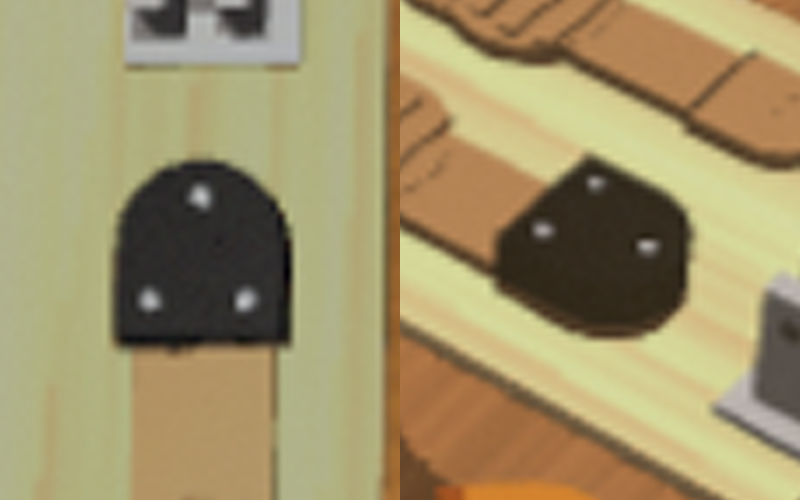

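```bash
python3 - <<'E'
from h import *
A={n:cv2.imread(f"pics/{n}0.png")[:,:,::-1].astype(float) for n in("top","scene")}
o=D(70,66)
for n in("top","scene"):
    s=cams.snapshot(n);B=s["frame"].astype(float);c0=(514,125.5)
    u,v=proj(s,[[*c0,30]])[0].astype(int)
    # sole outline before: anything non-board (dark or tan), back part, z 12..22 ; block after: dark z12..46
    def gfit(g,zs,x0,rect):
        big=cv2.resize(g.astype(np.float32),None,fx=U,fy=U,interpolation=cv2.INTER_LINEAR)
        w=proj(s,[[c0[0]+x,c0[1]+y,z] for x,y in rect for z in(12,zs[-1])])*U+U/2
        wm=np.zeros(big.shape,np.uint8);cv2.fillPoly(wm,[cv2.convexHull(np.round(w).astype(np.int32))],1);ok=wm>0
        c=lambda p:np.abs(rend(s,o,p,zs)[ok]-big[ok]).sum()/1000
        x0=np.array(x0);r=minimize(c,x0,method="Nelder-Mead",options=dict(initial_simplex=x0+np.vstack([np.zeros(3),np.diag([4,4,.06])]),xatol=.02,maxiter=150));return r.x.round(2),round(r.fun,2)
    q=proj(s,[[c0[0]+x,c0[1]+y,12] for x,y in((10,46),(10,-46),(40,-40),(40,40))]).astype(int)
    for nm,f,zs in(("sole",A[n],(12,22)),("block",B,(12,46))):
        bg=np.median([f[b,a,1] for a,b in q])
        t=f[v-6:v+7,u-6:u+7,1];t=np.median(t)
        g=np.clip((bg-f[...,1])/(bg-t),0,1)
        print(n,nm,bg,t,gfit(g,zs,(*c0,-.015),((-25,-46),(42,-46),(42,46),(-25,46))))
E
```

```text
top sole 179.5 147.0 (array([ 5.1274e+02,  1.2557e+02, -1.0000e-02]), np.float64(1.88))
top block 177.0 43.0 (array([ 5.1358e+02,  1.2510e+02, -3.0000e-02]), np.float64(2.0))
scene sole 204.0 133.0 (array([ 5.1477e+02,  1.2599e+02, -2.0000e-02]), np.float64(1.06))
scene block 200.5 43.0 (array([ 5.1380e+02,  1.2646e+02, -1.0000e-02]), np.float64(1.57))
```

```bash
python3 - <<'E'
from h import *
y=-.016;ex=np.array([np.cos(y),np.sin(y)]);piv=np.array([514.3,125.6])+105*ex;print("piv",piv)
T=np.arange(1.5,2.06,.05)
H=lambda t:np.r_[piv-175*np.cos(t)*ex,66+175*np.sin(t)]
for n in("top","scene"):
    s=cams.snapshot(n);f=s["frame"].astype(float)
    c=cut_out(n,"clamp_handle");print(n,len(c),[ (k["pixels"].sum(),np.argwhere(k["pixels"])[:,::-1].mean(0).round(1),np.argwhere(k["pixels"])[:,::-1].min(0),np.argwhere(k["pixels"])[:,::-1].max(0)) for k in c[:2]])
    print([(round(t,2),proj(s,[H(t)])[0].round().tolist()) for t in T[::2]])
    sc=[]
    for t in np.arange(1.5,2.06,.01):
        P=[H(t)+np.r_[k*np.array([-ex[1],ex[0]]),0] for k in np.r_[np.linspace(-42,-14,15),np.linspace(14,42,15)]]
        uv=proj(s,P).astype(np.float32);v=cv2.remap(f.max(2).astype(np.float32),uv[:,:1],uv[:,1:],1);sc.append((v.mean(),round(t,2)))
    print(sorted(sc)[:4])
E
```

```text
piv [619.28656029 123.92007168]
top 1 [(np.int64(500), array([241.3, 167.3]), array([220, 155]), array([257, 191]))]
[(np.float64(1.5), [238.0, 179.0]), (np.float64(1.6), [238.0, 172.0]), (np.float64(1.7), [238.0, 165.0]), (np.float64(1.8), [238.0, 159.0]), (np.float64(1.9), [239.0, 152.0]), (np.float64(2.0), [240.0, 147.0])]
[(np.float32(64.0765), np.float64(1.79)), (np.float32(67.118034), np.float64(1.8)), (np.float32(71.90967), np.float64(1.78)), (np.float32(76.68698), np.float64(1.81))]
scene 2 [(np.int64(443), array([392.6, 130.8]), array([377, 107]), array([411, 159])), (np.int64(1104), array([170.1, 279.8]), array([129, 259]), array([202, 300]))]
[(np.float64(1.5), [381.0, 108.0]), (np.float64(1.6), [387.0, 110.0]), (np.float64(1.7), [393.0, 113.0]), (np.float64(1.8), [399.0, 117.0]), (np.float64(1.9), [404.0, 121.0]), (np.float64(2.0), [410.0, 126.0])]
[(np.float32(67.97484), np.float64(1.86)), (np.float32(73.83483), np.float64(1.85)), (np.float32(76.757744), np.float64(1.87)), (np.float32(80.65381), np.float64(1.84))]
```

Request:
apply_moves([
  [-1,0.1,0,-0.13,0],
  [-1,0.25,0,-0.13,0],
  [-1,0.42,0,-0.13,0],
  [-1,0.58,0,-0.13,0],
  [-1,0.663,0,-0.13,0],
  [-1,0.663,0,-0.13,0],
  [-1,0.663,0,-0.13,0],
])

```text
time: 14.28
position: [694.7, -131.9, 188.6]
eef_rot: [-3.141, 0.022, 0.001]
ft_force: [0.3, 0.7, -0.4]
opening: -0.2
gripper_force: 0.0
```

```bash
python3 go.py 697 123 190 -.016
```

```text
t 14.28 shift [-0.004  -0.8498 -0.0046] turn 0.0044 pos [ 694.7 -131.9  188.6] phi -0.0138 tilt [-0.0005 -0.0001] q [-0.35  0.76  0.85 -0.    1.54  1.23] F [ 0.3  0.7 -0.4] op -0.2
```

Request:
apply_moves([
  [-1,0.01,-0.15,0,0],
  [-1,0.01,-0.32,0,0],
  [-1,0.01,-0.5,0,0],
  [-1,0.01,-0.67,0,0],
  [-1,0.01,-0.8,0,0],
  [-1,0.01,-0.85,0,0],
  [-1,0.01,-0.85,0,0],
])

```text
time: 15.15
position: [701.5, 122.6, 188.9]
eef_rot: [3.141, -0.021, 0.0]
ft_force: [-1.0, -0.1, -0.5]
opening: 0.3
gripper_force: 0.0
```

```bash
python3 go.py 697 123 190 -.016
```

```text
t 15.15 shift [-0.015  -0.0013 -0.0036] turn 0.0048 pos [701.5 122.6 188.9] phi -0.0136 tilt [0.0003 0.0003] q [ 0.01  0.77  0.82 -0.    1.55  1.59] F [-1.  -0.1 -0.5] op 0.3
```

Request:
apply_moves([
  [-1,0,0.085,0,0],
  [-1,0,0.085,0,0],
  [-1,-0.04,0.085,-0.005,0],
  [-1,-0.068,0.085,-0.01,0],
  [-1,-0.1,0.085,-0.015,0],
  [-1,-0.138,0.085,-0.02,0],
  [-1,-0.175,0.085,-0.03,0],
  [-1,-0.212,0.085,-0.03,0],
])

```text
time: 16.15
position: [638.0, 97.4, 198.4]
eef_rot: [3.141, -0.024, 0.004]
ft_force: [2.4, 0.7, 1.7]
opening: 0.1
gripper_force: 1.2
```

```bash
python3 go.py 494 100 122 -.016; python3 - <<'E'
from h import *
for n in("top","scene"):
    s=cams.snapshot(n);print([(np.round(b["location"]).tolist(),round(b["conf"],2)) for b in boxes_of(n,"clamp_handle")][:3])
E
```

```text
t 16.15 shift [-0.4806 -0.0014  0.2535] turn 0.002 pos [638.   97.4 198.4] phi -0.015 tilt [0.0025 0.    ] q [-0.03  0.59  1.1   0.    1.44  1.56] F [2.4 0.7 1.7] op 0.1
[]
[([617.0, 116.0, 168.0], 0.65)]
```

Request:
apply_moves([
  [-1,-0.077,0,0.007,0],
  [-1,-0.157,0,0.021,0],
  [-1,-0.237,0,0.058,0],
  [-1,-0.317,0,0.095,0],
  [-1,-0.36,0,0.13,0],
  [-1,-0.407,0,0.168,0],
  [-1,-0.443,0,0.212,0],
  [-1,-0.48,0,0.253,0],
  [-1,-0.48,0,0.253,0],
])

```text
time: 17.48
position: [493.7, 100.0, 120.9]
eef_rot: [-3.141, 0.023, 0.002]
ft_force: [-0.3, -1.0, 0.3]
opening: -0.0
gripper_force: 0.0
```

```bash
python3 go.py 475 124 200 -.016; python3 - <<'E'
from h import *
for n in("top","scene"):
    s=cams.snapshot(n);print([(np.round(b["location"]).tolist(),round(b["conf"],2)) for b in boxes_of(n,"clamp_handle")][:3])
E
```

```text
t 17.48 shift [-0.0636 -0.0791 -0.2635] turn 0.0031 pos [493.7 100.  120.9] phi -0.0144 tilt [-0.0011 -0.0001] q [-0.03  0.35  1.68  0.    1.11  1.55] F [-0.3 -1.   0.3] op -0.0
[([481.0, 135.0, 169.0], 0.41)]
[([540.0, 119.0, 120.0], 0.67)]
```

Request:
apply_moves([
  [-1,0.01,0,-0.1,0],
  [-1,0.01,0,-0.22,0],
  [-1,0.01,0,-0.22,0],
  [-1,-0.03,-0.05,-0.22,0],
  [-1,-0.063,-0.086,-0.22,0],
  [-1,-0.063,-0.086,-0.22,0],
  [-1,-0.063,-0.086,-0.2,0],
  [-1,-0.063,-0.086,-0.15,0],
  [-1,-0.063,-0.086,-0.12,0],
  [-1,-0.063,-0.086,-0.1,0],
  [-1,-0.063,-0.086,-0.1,0],
])

```text
time: 19.05
position: [475.2, 126.1, 151.3]
eef_rot: [3.141, -0.023, -0.001]
ft_force: [-0.4, 0.4, -0.1]
opening: -0.1
gripper_force: 0.0
```

```bash
python3 go.py 462 126 127 -.016
```

```text
t 19.05 shift [-0.0438  0.001   0.081 ] turn 0.0033 pos [475.2 126.1 151.3] phi -0.0143 tilt [-0.0007  0.    ] q [0.02 0.29 1.68 0.   1.17 1.61] F [-0.4  0.4 -0.1] op -0.1
```

Request:
apply_moves([
  [-1,-0.02,0,0.04,0],
  [-1,-0.043,0,0.081,0],
  [-1,-0.063,0,0.12,0],
  [-1,-0.077,0,0.161,0],
  [-1,-0.088,0,0.204,0],
  [-1,-0.097,0,0.248,0],
  [-1,-0.097,0,0.248,0],
])

```text
time: 19.92
position: [445.7, 126.5, 76.3]
eef_rot: [3.141, -0.022, -0.003]
ft_force: [0.1, -0.1, 0.1]
opening: -0.0
gripper_force: 0.0
```

```bash
python3 go.py 444.5 126.8 51 -.016;python3 - <<'E'
from h import *
for n in("top","scene"):
    s=cams.snapshot(n);print([(np.round(b["location"]).tolist(),round(b["conf"],2)) for b in boxes_of(n,"clamp_handle")][:3])
E
```

```text
t 19.93 shift [-0.0039 -0.0008  0.0843] turn 0.0035 pos [445.7 126.5  76.3] phi -0.0142 tilt [-0.0016  0.0001] q [ 0.02  0.34  1.84 -0.    0.96  1.61] F [ 0.1 -0.1  0.1] op -0.0
[([569.0, 126.0, 76.0], 0.7)]
[([457.0, -305.0, 21.0], 0.65), ([508.0, 119.0, 86.0], 0.56), ([540.0, 136.0, 11.0], 0.35)]
```

Request:
apply_moves([
  [-1,-0.003,0,0.02,0],
  [-1,-0.003,0,0.04,0],
  [-1,-0.003,0,0.055,0],
  [-1,-0.003,0,0.065,0],
])

```text
time: 20.62
position: [445.1, 126.6, 57.4]
eef_rot: [3.141, -0.022, -0.001]
ft_force: [-1.6, 0.5, 0.6]
opening: 0.2
gripper_force: 0.6
```

Request:
apply_moves([
  [-1,0,0,0.007,0],
  [-1,0,0,0.013,0],
])

```text
time: 20.88
position: [445.3, 126.6, 53.8]
eef_rot: [-3.142, 0.022, -0.0]
ft_force: [-0.9, 0.5, 0.2]
opening: 0.0
gripper_force: 0.5
```

Request:
apply_moves([
  [-1,0,0,0.005,0],
  [-1,0,0,0.009,0],
])

```text
time: 21.12
position: [445.3, 126.6, 51.1]
eef_rot: [3.142, -0.022, 0.0]
ft_force: [0.1, -0.5, 1.6]
opening: -0.4
gripper_force: 0.5
```

Request:
apply_moves([
  [-1,0,0,0.005,0],
  [-1,0,0,0.009,0],
])

```text
time: 21.38
position: [445.5, 126.6, 49.7]
eef_rot: [3.141, -0.022, 0.001]
ft_force: [-8.7, -0.8, 26.5]
opening: 0.1
gripper_force: 12.9
```

Request:
apply_moves([
  [-1,0,0,-0.02,0],
  [-1,0,0,-0.1,0],
  [-1,0,0,-0.3,0],
  [-1,0,0.1,-0.4,0],
  [-1,0,0.3,-0.4,0],
  [-1,0,0.5,-0.4,0],
  [-1,0,0.7,-0.4,0],
  [-1,0,0.85,-0.4,0],
  [-1,0,0.85,-0.4,0],
])

```text
time: 22.5
position: [441.5, -130.9, 168.4]
eef_rot: [3.141, -0.029, 0.0]
ft_force: [0.7, -0.0, 0.4]
opening: -0.2
gripper_force: 0.0
```

```bash
python3 - <<'E'
from h import *
y=-.016;ex=np.array([np.cos(y),np.sin(y)]);piv=np.array([514.3,125.6])+105*ex;ey=np.array([-ex[1],ex[0]])
H=lambda t:np.r_[piv-175*np.cos(t)*ex,66+175*np.sin(t)]
for n in("top","scene"):
    s=cams.snapshot(n);f=s["frame"].astype(float).max(2).astype(np.float32);sc=[]
    cv2.imwrite(f"pics/end_{n}.png",s["frame"][:,:,::-1])
    for t in np.arange(-.12,.4,.01):
        P=[H(t)+np.r_[k*ey,0] for k in np.r_[np.linspace(-42,-14,15),np.linspace(14,42,15)]]
        uv=proj(s,P).astype(np.float32);sc.append((cv2.remap(f,uv[:,:1],uv[:,1:],1).mean(),round(t,2)))
    print(n,"arm angle",sorted(sc)[:3])
    # block: per-side dark overlap with the predicted silhouette
    g=np.clip((110-f)/60,0,1)
    for p in((514.3,125.6,y),):
        for d in((0,0),(3,0),(-3,0),(0,3),(0,-3)):
            m=cv2.resize(rend(s,D(70,66),(p[0]+d[0],p[1]+d[1],y),(22,46)),(640,400),interpolation=cv2.INTER_AREA)
            e=cv2.dilate(m,np.ones((9,9)));print(d,round(float((np.abs(g-m)*e).sum()),1),end=" ")
    print()
    for t in["heel_medium","heel_small","heel_thin","tack_tin"]:
        print(t,[(np.round(b["location"]).tolist(),round(b["conf"],2)) for b in boxes_of(n,t)][:1])
# change of block pixels since placing, breast side
E
```

```text
top arm angle [(np.float32(77.84306), np.float64(0.12)), (np.float32(77.93877), np.float64(0.11)), (np.float32(78.615166), np.float64(0.1))]
(0, 0) 229.6 (3, 0) 263.3 (-3, 0) 242.4 (0, 3) 280.7 (0, -3) 236.4 
heel_medium [([451.0, -296.0, 26.0], 0.71)]
heel_small [([498.0, 123.0, 69.0], 0.66)]
heel_thin [([605.0, -308.0, 13.0], 0.89)]
tack_tin [([535.0, -222.0, 35.0], 0.61)]
scene arm angle [(np.float32(83.53945), np.float64(-0.02)), (np.float32(84.107), np.float64(-0.03)), (np.float32(84.4944), np.float64(-0.01))]
(0, 0) 178.4 (3, 0) 172.2 (-3, 0) 207.5 (0, 3) 211.1 (0, -3) 167.8 
heel_medium [([458.0, -300.0, 26.0], 0.81)]
heel_small [([599.0, -145.0, 22.0], 0.66)]
heel_thin [([608.0, -315.0, 12.0], 0.69)]
tack_tin [([540.0, -226.0, 29.0], 0.59)]
```

```bash
python3 - <<'E'
from h import *
j=cv2.imread("pics/j.png")
for n,J in(("top",j[:,:400]),("scene",j[:,400:])):
    s=cams.snapshot(n);big=cv2.resize(s["frame"][:,:,::-1],None,fx=7,fy=7,interpolation=cv2.INTER_CUBIC)
    u,v=(proj(s,[[514,125.5,30]])[0]*7).astype(int);E=big[v-250:v+250,u-200:u+200]
    for nm,loc in(("br-left",(-35,33)),("br-right",(-35,-33)),("right",(0,-33)),("left",(0,33))):
        a,b=(proj(s,[[514.3+loc[0],125.6+loc[1],46]])[0]*7).astype(int)-[u-200,v-250]
        T=J[b-32:b+32,a-32:a+32];S=E[b-50:b+50,a-50:a+50]
        if T.shape[:2]!=(64,64) or S.shape[:2]!=(100,100): continue
        r=cv2.matchTemplate(S,T,cv2.TM_CCOEFF_NORMED);_,m,_,q=cv2.minMaxLoc(r);print(n,nm,"shift px",(np.array(q)-18)/7,"score",round(m,3))
E
```

```text
top br-left shift px [0. 0.] score 1.0
top br-right shift px [0. 0.] score 1.0
top right shift px [0. 0.] score 1.0
top left shift px [0. 0.] score 1.0
scene br-left shift px [-2.57142857  2.57142857] score 0.635
scene br-right shift px [0.28571429 0.28571429] score 0.834
scene right shift px [0. 0.] score 0.985
scene left shift px [-2.57142857  2.57142857] score 0.887
```

```bash
python3 -c "
from rig import job_done
print(job_done())"
```

```text
the job is handed in; nothing more can be done
None
```

I set the large full-height heel block on the large sole's heel seat, flush to within about 1 mm by the camera fits. The clamp arm is swung down with its pad on the block, the gripper is clear, and I handed the job in at about 23 s; no verdict was returned.

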